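# Unlock and open the cookie-stamp drawer

### The arm

A 7-joint arm with a two-finger parallel gripper is mounted at the origin on the work surface. World frame = base frame: x ahead of the robot, y to its left, z up, the work surface at z = 0. Lengths are in m, angles in rad, forces in N, time in s.
With the tool pointing down it reaches from about 0.4 to 0.875 m from the base axis. Payload 19.3 kg.
Tool frame: the origin (TCP) lies at the very end of the fingers, on their centre line; the grasp point (between the pads) lies 19 mm behind it; z points along the fingers, y is the line along which they close (so a half turn about z gives the same grasp; the last joint's range is limited). The gripper opens to 85 mm and grips with 20 to 120 N. Pads are 22 mm wide; open, the fingers measure 114 mm over their backs; the gripper's body (76 mm by 85 mm) begins 54 mm behind the grasp point. The pads swing forward as they close: fully open they stand 13 mm farther back than shut.
Start: joints at [-1.352, 0.521, -0.036, 1.599, 0.021, 1.021, -0.113], TCP at [0.178, 0.599, 0.206] pointing down, gripper open.
Joint ranges: [-2.91, 2.91], [-0.3, 2.13], [-1.5, 1.42], [0.17, 2.43], [-1.26, 4.41], [0.16, 1.93], [-2.52, 2.52]. Speed limits (rad/s): [1.89, 1.89, 2.39, 2.39, 3.01, 3.01, 3.01].

### API

Orientations are given as [roll, pitch, yaw] about the fixed x, y, z axes, in that order (R = Rz(yaw) Ry(pitch) Rx(roll)).
In Python, from workcell import bot gives the robot as it stands.
- The arm moves only by the tool jog_arm, never from a script. Its argument "motion" is a list of rows, each a list of 5 numbers: the shift along the tool's x, y, z scaled (see below), then the turn about the tool's z scaled (see below), then the opening, from 0 (shut) to 1 (fully open). A call has 1 to 12 rows; each row shifts and turns the commanded pose from where the row before left it, along the tool's axes as they then stand; what a row does not reach is not made up. The controller multiplies each number of a shift by 30 mm and each number of a turn by 0.08 rad. A row lasts 1/10 s, in which the tool goes at most 50 mm and 8.59 degrees, less where a joint would pass 70% of its speed; a pose out of reach is approached as far as the arm can. A call with a number of a shift or a turn outside -1 to 1 is refused whole. A call with a gripper value outside its range is refused whole. The fingers move at their own pace and stop on an object; "newtons" is the grip in N (left out, the last holds). Time passes only in rows, so rows that do not move let the fingers close. It gives the time, the measured TCP pose, the force, the opening and the grip force at its end, in the units of the state.
- bot.observe(): the state, without advancing time (a new reading comes with each control period).
- bot.grab_frame(name): name is "side" or "top" or "wrist"; returns a dict with "pixels" (420x560x3 uint8, red, green, blue), "fovy" (degrees; the focal length in pixels is half the picture's height over the tangent of half this angle, whatever the lens; pixels are square), "cx", "cy" (the principal point, pixels), "rvec" (rotation vector, rad) and "tvec" (3), from world to camera coordinates, as OpenCV has them; the wrist camera has in their place "mount" (4x4, takes a point from camera to tool coordinates, whose origin is the TCP and whose axes are the flange's). Camera axes: x right, y down, z forward; pixel columns grow to the right and rows downward; lengths in m; the calibration is good to about 2 mm. The wrist camera is an equidistant fisheye: a pixel r from the principal point sees the ray r / f radians off the axis. A picture is of the moment at which its call begins: read the wrist's pose just before it. There is no depth.
- bot.job_done(): hands the job in; it is judged then, once.
The state is a dict: "clock": time; "qpos": joint angles; "qd": joint speeds; "joint_efforts": joint torques, N m; "position": TCP position; "tool_rot": TCP orientation; "force": force on the tool from outside, world axes, zero at the start; "moment": the same for the moment, N m; "grip_width": finger opening in m; "finger_force": force on a finger pad.
Only numpy, scipy, OpenCV 4.12 (cv2) and the standard library are available. Lean on these libraries where they do the work, as an engineer would, in place of code of your own. Each camera call takes 0.05 s, during which the arm holds its last target. There are 200 camera calls.

### The job

I need the cookie stamps from the wider of the two low wooden chests on the sideboard. Slide that chest's lock slide clear of the keeper on the drawer front, then pull the drawer out all the way and let go; leave the blue glass candy jar on the chest standing where it is.

Things in the scene. Friction and masses are not known exactly. Their poses are not given: they have to be found in the camera images.
- chest: Wide low wooden chest, fixed: 260 mm wide (y), 200 deep (x), 70 high. Origin: centre of its underside; x points from the drawer front to the back, y the way the lock slide unlocks, z up. Yaw within 0.2 rad of 0. A narrower chest (150 wide) of the same make stands on one side or the other; it is not needed.
- chest_lock (a joint): Lock slide of the wide chest, in m: 0 fully locked, 0.040 its stop at the unlocked end; starts at 0 to 0.006. From 0.026 on its nose is clear of the keeper and the drawer is free. It slides to the chest's +y, friction about 1.5 N, and stays where left. Its nose (the -y end, 83 mm from the knob) lies in a U-shaped steel keeper on the drawer, open at the top.
- chest_knob (a point): Grip point on the upright round steel knob (16 mm thick) of the lock slide, a 14 mm square steel bar lying 25 mm behind the chest's front edge in two bridge guides. It is 118 mm above the table; the knob ends 17 mm above it, the bar is 27 mm below, the guides' tops 23 mm below; nothing else within 50 mm is taller than the guides. Moves with the slide; axes as the chest's.
- chest_drawer (a joint): Drawer of the wide chest, in m: 0 shut, 0.110 its stop, fully out; starts at 0 to 0.002. It slides level to the chest's -x, roughly towards the robot, friction about 2 N, and stays where left. While locked it has only 3 to 4 mm of play.
- chest_pull (a point): Centre of the drawer's pull, a plain steel bar in the middle of the drawer front, 16 mm wide (y), 18 mm high, sticking 45 mm out of the front towards -x; this point is 55 mm above the table and 24 mm ahead of the drawer front. Can be pinched from above across y, nothing beside or below it. Moves with the drawer; axes as the chest's.
- jar: Closed blue glass candy jar, 68 mm across, 92 mm tall, standing on the back part of the wide chest's top; fragile bystander. Origin at the centre of its underside, z up.

How it is judged:
On the way, in this order (a step that is already met when the one before it is completed fails the run):
1. the lock slide is clear of the keeper while the drawer is still shut (value of joint chest_lock above 0.026 m and value of joint chest_drawer below 0.02 m), for 0.2 s.
2. the drawer is pulled out to within 15 mm of its stop (value of joint chest_drawer above 0.095 m), for 0.2 s.
At the end, for the whole second after the job is handed in: The wide chest's lock slide is clear of the keeper (past 26 mm), its drawer is at rest within 15 mm of its fully-out stop (at least 95 of 110 mm), and the candy jar stands upright within 30 mm of where it was (value of joint chest_lock above 0.026 m and value of joint chest_drawer above 0.095 m and velocity of joint chest_drawer between -0.01 and 0.01 m/s and angle between jar's own z axis and vertical below 0.2 rad and distance of jar from where it was at the start of the episode below 0.03 m); the robot touches nothing.
It fails at once if the drawer is forced past the lock slide (value of joint chest_lock below 0.018 m and value of joint chest_drawer between 0.02 and 0.05 m).
It fails at once if the candy jar is tipped or pushed away (angle between jar's own z axis and vertical above 0.2 rad or distance of jar from where it was at the start of the episode above 0.03 m).
It also fails if it takes over 42 s, if anything falls off the work surface, if the arm or the gripper's body presses on something with over 40 N, if the wrist force passes 120 N, or if a joint passes its speed limit or range.

## Working session

There is one attempt and no reset: what is moved stays moved. The work goes in short steps, Python scripts to look and compute and a tool call to move; the robot and the scene stay as the last step left them, time stands still between calls to the robot, and variables do not carry over. Pictures are saved under pics/ and viewed, at most 10 in all, crops included, and the job is handed in when it is done.

Besides the shell and the picture viewer there is one more tool, called after ">>>" as name(argument=value, ...), one argument or row to a line, values as JSON. jog_arm: Moves the arm, as the interface text tells. Shifts and turns lie within -1 to 1; 1 stands for 30 mm of shift or 0.08 rad of turn. Its arguments: {"type":"object","properties":{"motion":{"type":"array","items":{"type":"array","items":{"type":"number"}}},"newtons":{"type":"number"}},"required":["motion"]}

```bash
mkdir -p pics; cat > h.py <<'E'
import numpy as np, cv2
from workcell import bot
from scipy.spatial.transform import Rotation as R
def f_of(d): return d["pixels"].shape[0]/2/np.tan(np.radians(d["fovy"])/2)
def ray(d,u,v,st=None):
    f=f_of(d); x=(u-d["cx"]);y=(v-d["cy"])
    if "mount" in d:
        r=np.hypot(x,y)+1e-9; t=r/f
        c=np.array([x/r*np.sin(t),y/r*np.sin(t),np.cos(t)])
        M=np.array(d["mount"]); T=R.from_euler('xyz',st["tool_rot"]).as_matrix()
        return T@M[:3,3]+np.array(st["position"]), T@M[:3,:3]@c
    Rm=cv2.Rodrigues(np.array(d["rvec"],float))[0]; t=np.array(d["tvec"]).ravel()
    c=np.array([x/f,y/f,1.]); return -Rm.T@t, Rm.T@c
def plane(d,u,v,z,st=None):
    o,r=ray(d,u,v,st); return o+r*(z-o[2])/r[2]
def tri(a,b):
    (o1,r1),(o2,r2)=a,b
    r1=r1/np.linalg.norm(r1);r2=r2/np.linalg.norm(r2)
    s=np.linalg.lstsq(np.c_[r1,-r2],o2-o1,rcond=None)[0]
    p,q=o1+s[0]*r1,o2+s[1]*r2
    return (p+q)/2,np.linalg.norm(p-q)
def snap(n,name):
    st=bot.observe(); d=bot.grab_frame(n); cv2.imwrite(f"pics/{name}.png",d["pixels"][:,:,::-1])
    np.save(f"pics/{name}.npy",dict(d=d,st=st),allow_pickle=True); return d,st
def load(name):
    o=np.load(f"pics/{name}.npy",allow_pickle=True).item(); return o["d"],o["st"]
E
python3 - <<'E'
from h import *
for n in("side","top","wrist"):
    d,st=snap(n,n+"0"); print(n,d["fovy"],d["cx"],d["cy"],[d[k] for k in d if k in("rvec","tvec","mount")])
print(st)
a=cv2.imread("pics/side0.png");b=cv2.imread("pics/top0.png")
E
```

```text
side 49.408986562468094 283.5866995967555 205.76522029412342 [array([ 2.27310028, -0.06040746,  0.03692983]), array([-0.65254723,  0.10345724,  0.85376687])]
top 57.654039981816794 276.389850539014 205.4418889996258 [array([ 2.16825464, -2.13193604,  0.23020746]), array([-0.02600131,  0.68131131,  0.66923816])]
wrist 65.70646984690485 280.5652641877356 207.8569485882293 [array([[-1.40121829e-04, -9.60891764e-01, -2.76924175e-01,
         7.07075326e-02],
       [ 9.99999979e-01, -1.75265158e-04,  1.02154391e-04,
         1.00211164e-03],
       [-1.46694472e-04, -2.76924155e-01,  9.60891769e-01,
        -1.67805595e-01],
       [ 0.00000000e+00,  0.00000000e+00,  0.00000000e+00,
         1.00000000e+00]])]
{'clock': 0.1, 'qpos': array([-1.35220816,  0.52194632, -0.03633254,  1.59994922,  0.02120799,
        1.02110315, -0.1127965 ]), 'qd': array([-0.00069089, -0.00184938,  0.00126261, -0.00140687,  0.00118639,
       -0.00058399,  0.00082795]), 'joint_efforts': array([ 3.22973130e-03, -9.28486490e+01,  1.98375240e+00, -3.70535159e+01,
        1.80517469e-02,  5.24249714e-03, -9.52515677e-06]), 'position': array([0.17793437, 0.59879316, 0.20578892]), 'tool_rot': array([-3.14057469e+00,  7.58562592e-05,  2.85280562e+00]), 'force': array([-0.14972656,  0.01069611,  0.49256834]), 'moment': array([ 0.01287279,  0.01619821, -0.02032793]), 'finger_force': 0.0, 'grip_width': 0.0853942791571891}
```

View pics/top0.png

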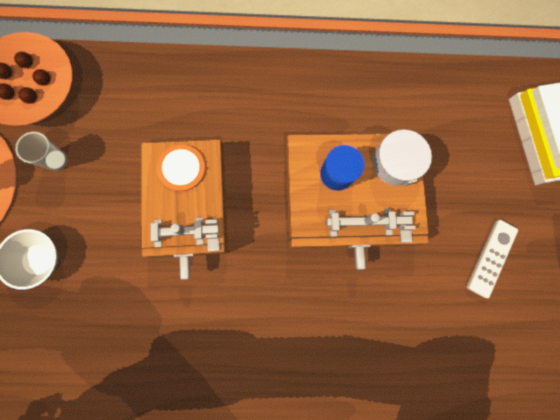

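View pics/side0.png

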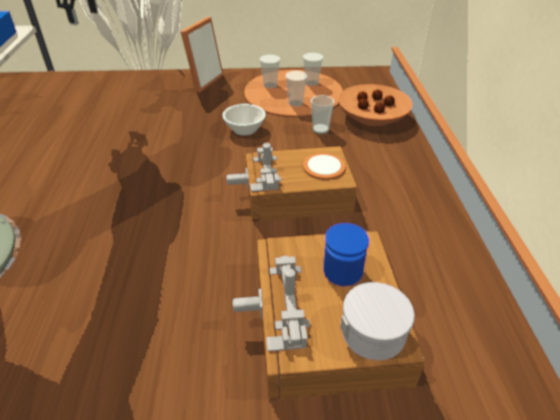

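The top view shows the wide chest at about (357,190) px, its knob near (374,218), its pull from (361,245) to (361,268) and the jar at (343,168). In the side view the chest is around (330,310), with the pull at (245,304). I'll zoom in on both.

```bash
python3 - <<'E'
from h import *
a=cv2.imread("pics/top0.png")[200:275,310:435];b=cv2.imread("pics/side0.png")[240:365,225:325]
a=cv2.resize(a,None,fx=3.2*1,fy=3.2,interpolation=3);b=cv2.resize(b,None,fx=4,fy=4,interpolation=3)
o=np.zeros((500,800,3),np.uint8);o[:240,:400]=a;o[:500,400:]=b
cv2.imwrite("pics/crop0.png",o)
E
```

```text
(no output)
```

View pics/crop0.png

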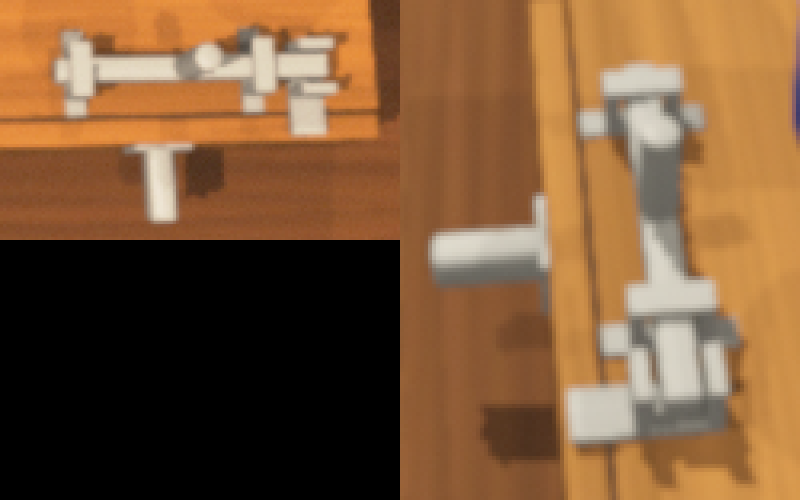

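The crop shows the knob top at top-view pixel (374.7,217.8) and side-view pixel (289.5,270.5). The pull's tip, on its upper face, is at (360.9,268.7) and (233,301.5).

```bash
python3 - <<'E'
from h import *
t,_=load("top0");s,_=load("side0")
k,e=tri(ray(t,374.7,217.8),ray(s,289.5,270.5));print("knobtop",k,e)
p,e=tri(ray(t,360.9,268.7),ray(s,233,301.5));print("pulltip",p,e)
print("knob top plane",plane(t,374.7,217.8,.135),plane(s,289.5,270.5,.135))
print("pull tip plane",plane(t,360.9,268.7,.064),plane(s,233,301.5,.064))
# axis: pull sides & front edge & mask corners of chest
d=[(plane(t,310,200+148/3.2,.07),plane(t,310+378/3.2,200+137/3.2,.07)),(plane(t,310+57/3.2,200+70/3.2,.098),plane(t,310+330/3.2,200+63/3.2,.098)),(plane(t,289.5,137,.07),plane(t,422,135,.07))]
for a,b in d: v=a-b; print(np.linalg.norm(v),"yaw",np.arctan2(-v[0],v[1]),a,b)
a,b=plane(t,310+163/3.2,200+150/3.2,.064),p
v=a-b;print("pull dir yaw",np.arctan2(v[1],v[0]))
print("jar base",plane(t,343,180,.07))
E
```

```text
knobtop [ 0.65053462 -0.17955867  0.13835954] 0.001231542237114528
pulltip [ 0.56480146 -0.17306423  0.06454541] 0.00038731037931866543
knob top plane [ 0.65040401 -0.18059481  0.135     ] [ 0.65139707 -0.1764726   0.135     ]
pull tip plane [ 0.56461468 -0.17322681  0.064     ] [ 0.56494703 -0.17262094  0.064     ]
0.2234222964339786 yaw 0.04483652559598878 [ 0.60431735 -0.07738683  0.07      ] [ 0.61433147 -0.30058459  0.07      ]
0.15668519390520766 yaw 0.04437651260803377 [ 0.64674207 -0.10608198  0.098     ] [ 0.65369293 -0.26261292  0.098     ]
0.26265691403032054 yaw 0.044560248957100465 [ 0.81528872 -0.03776725  0.07      ] [ 0.8269889  -0.30016343  0.07      ]
pull dir yaw -0.03092887940246398
jar base [ 0.73189835 -0.14117734  0.07      ]
```

>>> jog_arm(
  motion=[
    [0,0,0,-0.84,0.6],
    [0,0,0,-0.84,0.6],
    [0,0,0,-0.84,0.6],
    [0,0,0,-0.84,0.6],
    [0,0,0,-0.83,0.6],
    [0,0,0,0,0.6],
  ],
)

```text
clock: 0.75
position: [0.1781, 0.5989, 0.206]
tool_rot: [-3.141, -0.0, -3.094]
force: [-0.2, 0.5, -0.5]
grip_width: 0.051
finger_force: 0.0
```

```bash
python3 - <<'E'
from h import *
st=bot.observe();print(st["position"],st["tool_rot"],st["qpos"])
s,_=load("side0");K=np.array([[f_of(s),0,s["cx"]],[0,f_of(s),s["cy"]],[0,0,1]])
print(cv2.projectPoints(np.array([[.178,.599,.206],[.178,.599,.0]]),np.array(s["rvec"]),np.array(s["tvec"]),K,None)[0])
print(plane(s,150,72,0))
T=R.from_euler('xyz',st["tool_rot"]).as_matrix()
print("to knob",(T.T@(np.array([.6505,-.179,st["position"][2]])-st["position"]))/.03)
E
```

```text
[0.17807062 0.5989198  0.20604385] [-3.14112002e+00 -2.68874453e-04 -3.09415897e+00] [-1.29700887  0.52321234 -0.11760777  1.59646374  0.06840093  1.02646996
  0.18373816]
[[[ 88.26755733  33.96475296]]

 [[107.53410199 105.74091337]]]
[0.26174189 0.82615831 0.        ]
to knob [-1.45004076e+01 -2.66481818e+01  8.69591970e-03]
```

>>> jog_arm(
  motion=[
    [-0.3,-0.6,0,0,0.6],
    [-0.55,-1,0,0,0.6],
    [-0.55,-1,0,0,0.6],
    [-0.55,-1,0,0,0.6],
    [-0.55,-1,0,0,0.6],
    [-0.55,-1,0,0,0.6],
    [-0.55,-1,0,0,0.6],
    [-0.55,-1,0,0,0.6],
    [-0.55,-1,0,0,0.6],
    [-0.55,-1,0,0,0.6],
    [-0.55,-1,0,0,0.6],
    [-0.55,-1,0,0,0.6],
  ],
)

```text
clock: 1.95
position: [0.385, 0.259, 0.2064]
tool_rot: [3.141, 0.0, -3.098]
force: [1.2, 1.2, -0.6]
grip_width: 0.0515
finger_force: 0.0
```

>>> jog_arm(
  motion=[
    [-0.55,-1,0,0,0.6],
    [-0.55,-1,0,0,0.6],
    [-0.55,-1,0,0,0.6],
    [-0.55,-1,0,0,0.6],
    [-0.55,-1,0,0,0.6],
    [-0.55,-1,0,0,0.6],
    [-0.55,-1,0,0,0.6],
    [-0.55,-1,0,0,0.6],
    [-0.55,-1,0,0,0.6],
    [-0.55,-1,0,0,0.6],
    [-0.3,-0.6,0,0,0.6],
    [0,0,0,0,0.6],
  ],
)

```text
clock: 3.15
position: [0.5736, -0.0522, 0.206]
tool_rot: [-3.141, -0.0, -3.101]
force: [-0.0, 0.4, -0.3]
grip_width: 0.0512
finger_force: 0.0
```

```bash
python3 - <<'E'
from h import *
d,st=snap("wrist","w1");print(st["position"],st["tool_rot"],st["qpos"],st["clock"])
T=R.from_euler('xyz',st["tool_rot"]).as_matrix()
print("to knob",(T.T@(np.array([.6505,-.179,.118-.019])-st["position"]))/.03)
E
```

```text
[ 0.57362403 -0.05217725  0.20599312] [-3.14050492e+00 -6.73382199e-05 -3.10087214e+00] [-0.10787092  0.44681656  0.13161237  1.7392826  -0.06794669  0.95996593
  1.66147692] 3.15
to knob [-2.38855294 -4.32435781  3.57098241]
```

View pics/w1.png

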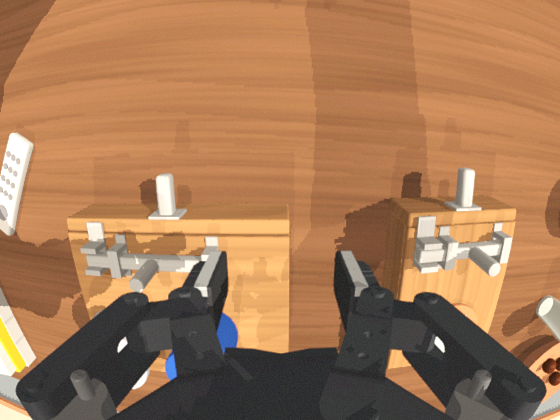

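The wrist view shows the wide chest at lower left, its pull at (166,195) and the knob leaning out to about (140,280). The jar is behind the left finger. I'm moving above the knob and will check again there.

>>> jog_arm(
  motion=[
    [-0.4,-0.7,0,0,0.6],
    [-0.5,-0.9,0.3,0,0.6],
    [-0.5,-0.9,0.3,0,0.6],
    [-0.5,-0.9,0.4,0,0.6],
    [-0.4,-0.7,0,0,0.6],
    [-0.1,-0.2,0,0,0.6],
    [0,0,0,0,0.6],
  ],
)

```text
clock: 3.9
position: [0.6508, -0.1745, 0.1761]
tool_rot: [3.141, -0.0, -3.096]
force: [0.2, 0.5, 0.4]
grip_width: 0.0515
finger_force: 0.0
```

```bash
python3 - <<'E'
from h import *
d,st=snap("wrist","w2");print(st["position"],st["tool_rot"],st["clock"])
cv2.imwrite("pics/w2c.png",cv2.resize(cv2.imread("pics/w2.png")[130:380,150:410],None,fx=2.3,fy=2.3,interpolation=3))
E
```

```text
[ 0.6508002  -0.17446376  0.17605792] [ 3.14137458e+00 -3.76680667e-04 -3.09620167e+00] 3.9
```

View pics/w2c.png

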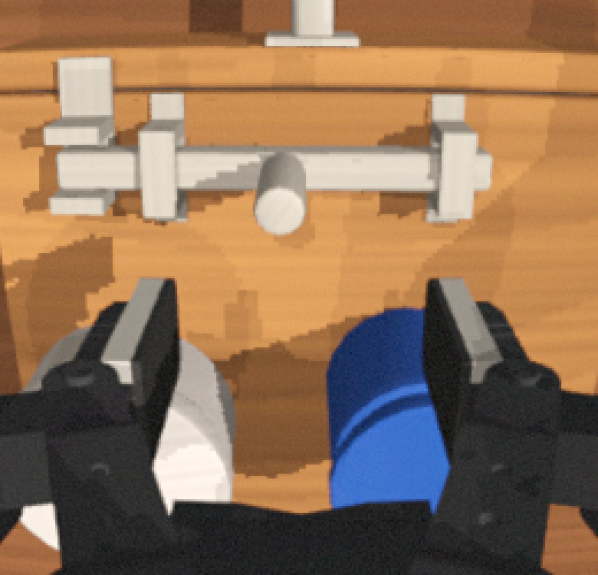

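The knob top is at wrist pixel (272,222), between the fingers and slightly to the left. The bar is parallel to the closing line.

```bash
python3 - <<'E'
from h import *
d,st=load("w2");t,_=load("top0");s,_=load("side0")
print(plane(d,272.2,221.7,.135,st), tri(ray(d,272.2,221.7,st),ray(t,374.7,217.8)),tri(ray(d,272.2,221.7,st),ray(s,289.5,270.5)))
k=plane(d,272.2,221.7,.135,st);k[2]=.099
T=R.from_euler('xyz',st["tool_rot"]).as_matrix()
print("to knob",(T.T@(k-st["position"]))/.03)
E
```

```text
[ 0.6505955  -0.17903822  0.135     ] (array([ 0.64953499, -0.17916445,  0.13904385]), np.float64(0.0006577633410270636)) (array([ 0.65056949, -0.17882621,  0.13722512]), np.float64(0.001417217998971912))
to knob [ 0.01276788 -0.15257537  2.56856907]
```

>>> jog_arm(
  motion=[
    [0,-0.15,0.4,0,0.6],
    [0,0,0.7,0,0.6],
    [0,0,0.7,0,0.6],
    [0,0,0.5,0,0.6],
    [0,0,0.2,0,0.6],
    [0,0,0,0,0],
    [0,0,0,0,0],
    [0,0,0,0,0],
    [0,0,0,0,0],
    [0,0,0,0,0],
  ],
  newtons=40,
)

```text
clock: 4.95
position: [0.6516, -0.1794, 0.1023]
tool_rot: [-3.141, 0.001, -3.095]
force: [-0.1, 1.0, 6.3]
grip_width: 0.0134
finger_force: 39.2
```

>>> jog_arm(
  motion=[
    [0,0.15,0,0,0],
    [0,0.25,0,0,0],
    [0,0.25,0,0,0],
    [0,0.25,0,0,0],
    [0,0.2,0,0,0],
    [0,0.05,0,0,0],
    [0,0,0,0,0],
    [0,0,0,0,0],
    [0,0,0,0,0],
  ],
)

```text
clock: 5.85
position: [0.6501, -0.1455, 0.1023]
tool_rot: [-3.141, 0.002, -3.096]
force: [0.5, -2.1, 7.3]
grip_width: 0.0133
finger_force: 39.4
```

>>> jog_arm(
  motion=[
    [0,0,0,0,0.6],
    [0,0,0,0,0.6],
    [0,0,0,0,0.6],
    [0,0,0,0,0.6],
    [0,0,-0.5,0,0.6],
    [0,0,-0.8,0,0.6],
    [0,0,-0.8,0,0.6],
    [0.4,-0.15,-0.4,0,0.6],
    [0.7,-0.3,0,0,0.6],
    [0.7,-0.3,0,0,0.6],
    [0.4,-0.2,0,0,0.6],
    [0,0,0,0,0.6],
  ],
)

```text
clock: 7.05
position: [0.5833, -0.1779, 0.1768]
tool_rot: [-3.141, -0.0, -3.097]
force: [0.2, 0.6, 0.6]
grip_width: 0.0511
finger_force: 0.0
```

```bash
python3 - <<'E'
from h import *
d,st=snap("wrist","w3");print(st["position"],st["tool_rot"],st["clock"])
cv2.imwrite("pics/w3c.png",cv2.resize(cv2.imread("pics/w3.png")[130:380,150:410],None,fx=2.3,fy=2.3,interpolation=3))
E
```

```text
[ 0.58329792 -0.17787573  0.17684872] [-3.14116054e+00 -2.09979049e-04 -3.09734932e+00] 7.05
```

View pics/w3c.png

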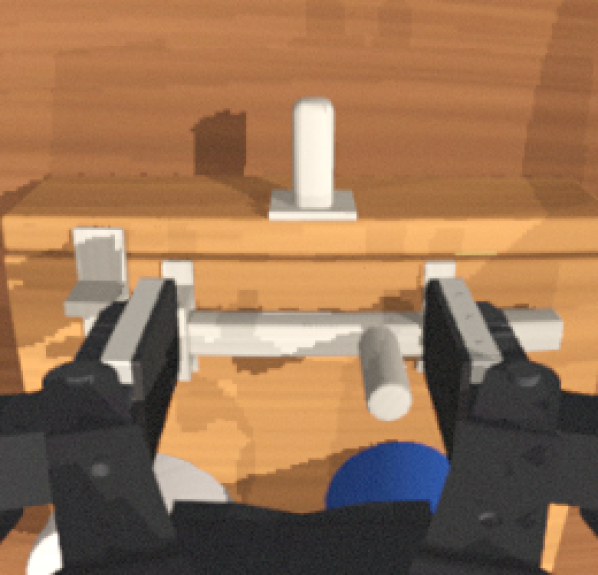

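The slide has moved right: its nose is clear of the keeper and the knob top is at crop (388,400). The pull runs from its tip at crop (315,103) to its base at (315,205).

```bash
python3 - <<'E'
from h import *
d,st=load("w3");t,_=load("top0");s,_=load("side0")
a=plane(d,150+315/2.3,130+102/2.3,.064,st);b=plane(d,150+315/2.3,130+204/2.3,.064,st);print(a,b)
print(tri(ray(d,150+315/2.3,130+102/2.3,st),ray(s,233,301.5)))
k=plane(d,150+388/2.3,130+400/2.3,.135,st);print("knob",k)
c=(a*.45+b*.55);c=a+np.array([.019,.001,0]);c[2]=.037
T=R.from_euler('xyz',st["tool_rot"]).as_matrix()
print("to pull",(T.T@(c-st["position"]))/.03)
E
```

```text
[ 0.56301357 -0.1721036   0.064     ] [ 0.60372569 -0.17010262  0.064     ]
(array([ 0.56406934, -0.17179178,  0.06246094]), np.float64(0.0016276888293464034))
knob [ 0.64809651 -0.14487007  0.135     ]
to pull [0.03180665 0.22942471 4.66153191]
```

>>> jog_arm(
  motion=[
    [0,0.22,0.45,0,0.6],
    [0,0,0.9,0,0.6],
    [0,0,0.9,0,0.6],
    [0,0,0.9,0,0.6],
    [0,0,0.8,0,0.6],
    [0,0,0.5,0,0.6],
    [0,0,0.2,0,0.6],
    [0,0,0,0,0],
    [0,0,0,0,0],
    [0,0,0,0,0],
    [0,0,0,0,0],
    [0,0,0,0,0],
  ],
  newtons=50,
)

```text
clock: 8.3
position: [0.5854, -0.1729, 0.0383]
tool_rot: [-3.138, 0.003, -3.097]
force: [1.9, -14.3, -1.8]
grip_width: 0.0119
finger_force: 48.8
```

>>> jog_arm(
  motion=[
    [0.1,-0.05,0,0,0],
    [0.2,0,0,0,0],
    [0.4,0,0,0,0],
    [0.5,0,0,0,0],
    [0.5,0,0,0,0],
    [0.5,0,0,0,0],
    [0.5,0,0,0,0],
    [0.4,0,0,0,0],
    [0.3,0,0,0,0],
    [0.15,0,0,0,0],
    [0,0,0,0,0],
    [0,0,0,0,0],
  ],
)

```text
clock: 9.5
position: [0.479, -0.1775, 0.0382]
tool_rot: [-3.14, 0.002, -3.096]
force: [-2.3, -5.9, 3.8]
grip_width: 0.0117
finger_force: 51.4
```

>>> jog_arm(
  motion=[
    [0.05,0,0,0,0],
    [0,0,0,0,0.6],
    [0,0,0,0,0.6],
    [0,0,0,0,0.6],
    [0,0,0,0,0.6],
    [0,0,-0.4,0,0.6],
    [0,0,-0.8,0,0.6],
    [0,0,-0.9,0,0.6],
    [0,0,-0.9,0,0.6],
    [0,0,-0.9,0,0.6],
    [0,0,-0.6,0,0.6],
    [0,0,0,0,0.6],
  ],
)

```text
clock: 10.7
position: [0.4779, -0.1766, 0.1748]
tool_rot: [-3.141, 0.004, -3.095]
force: [0.4, -0.1, 0.5]
grip_width: 0.051
finger_force: 0.0
```

```bash
python3 - <<'E'
from h import *
d,st=snap("wrist","w4");snap("side","side4");print(st["position"],st["tool_rot"],st["clock"],st["grip_width"],st["force"])
a=cv2.imread("pics/side4.png")[150:400,130:430];b=cv2.imread("pics/w4.png")[100:400,130:430]
cv2.imwrite("pics/c4.png",np.hstack([cv2.resize(a,(480,400)),cv2.resize(b,(320,400))]))
E
```

```text
[ 0.47788703 -0.17663446  0.17480346] [-3.14052846  0.00406716 -3.09536776] 10.7 0.050999055786979594 [ 0.36590204 -0.12635354  0.51211995]
```

View pics/c4.png

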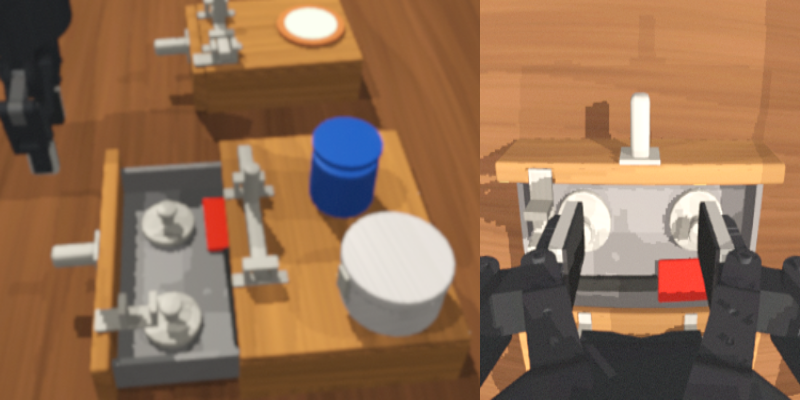

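The drawer is out with the stamps showing, the jar is standing, and the gripper is clear. The pull's tip is at about wrist pixel (280,172). I'll check how far the drawer came out and hand in if it passes.

```bash
python3 - <<'E'
from h import *
d,st=load("w4");a=plane(d,280,172,.064,st);print(a,.5638-a[0])
if .5638-a[0]>.1: print(bot.job_done())
E
```

```text
[ 0.45590108 -0.17714195  0.064     ] 0.10789892235871146
the job is handed in; nothing more can be done
None
```

I slid the lock about 34 mm, clear of the keeper, pulled the drawer out about 108 of its 110 mm and let go, left the candy jar standing in place, and handed the job in at about 11 s; no verdict was returned.

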